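# Clamp a speaker-pole section in the V-blocks

## Robot

A 6-joint arm with a two-finger parallel gripper is mounted at the origin on the work surface. World frame = base frame: x ahead of the robot, y to its left, z up, the work surface at z = 0. Lengths are in m, angles in rad, forces in N, time in s.
With the tool pointing down it reaches from about 0.425 to 0.95 m from the base axis. Payload 3.5 kg.
Tool frame: the origin (TCP) lies midway between the tips of the shut fingers; the grasp point (between the pads) lies ctrl.tcp_to_grasp behind it (ctrl.tcp_to_grasp is the distance from the TCP to the grasp point, in m); x points along the fingers, z is the direction in which the jaws open and shut, and the axes are right-handed (so a half turn about x gives the same grasp; the last joint's range is limited). The gripper opens to 85 mm and grips with 20 to 120 N. Pads are 22 mm wide; open, the fingers measure 114 mm over their backs; the gripper's body (76 mm by 85 mm) begins 54 mm behind the grasp point. The pads swing forward as they close: fully open they stand 13 mm farther back than shut.
Start: joints at [0.96, 0.286, 1.577, -0, 1.279, -0.15], TCP at [0.3, 0.605, 0.231] pointing down, gripper open.
Joint ranges: [-2.77, 2.77], [-0.9, 2.22], [0.21, 2.48], [-1.53, 4.67], [0.24, 2.81], [-2.84, 2.84]. Speed limits (rad/s): [2.79, 2.79, 3.14, 3.14, 3.14, 3.14].

## Interface

Orientations are given as a unit quaternion [x, y, z, w].
In Python, from cell import ctrl, optics, hand_in gives the robot as it stands.
- The arm moves only by the tool servo_tool, never from a script. Its argument "targets" is a list of rows, each a list of 7 numbers: the shift along the tool's x, y, z in cm, then the turn, a rotation vector about the tool's x, y, z in rad, then the finger opening in cm, from 0 to 8.54. A call has 1 to 20 rows; each row shifts and turns the commanded pose from where the row before left it, along the tool's axes as they then stand; what a row does not reach is not made up. A row lasts 1/8 s, in which the tool goes at most 62.5 mm and 10.7 degrees, less where a joint would pass 70% of its speed; a pose out of reach is approached as far as the arm can. A call with a gripper value outside its range is refused whole. The fingers move at their own pace and stop on an object; "squeeze" is the grip in N (left out, the last holds). Time passes only in rows, so rows that do not move let the fingers close. It gives the time, the measured TCP pose, the force and the opening at its end, in the units of the state.
- ctrl.get_obs(): the state, without advancing time (a new reading comes with each control period).
- optics.camera(name): name is "scene" or "top" or "wrist"; returns a dict with "image" (420x560x3 uint8, blue, green, red), "range_z" (420x560 float32, m along the optical axis (not along the pixel's ray), 0 where there is no reading), "mtx" (3x3 intrinsics, pixels), "dist_coeffs" ([k1, k2, p1, p2, k3] as OpenCV has them; the pictures are not rectified), "world_from_camera" (4x4, takes a point from camera to world coordinates). Camera axes: x right, y up, looking along -z (the intrinsics and any distortion apply to the point x, -y, -z); pixel columns grow to the right and rows downward; lengths in m; the calibration is good to about 2 mm. A picture is of the moment at which its call begins.
- hand_in(): hands the job in, once; it reports no verdict.
The state is a dict: "time_s": time; "qpos": joint angles; "joint_vel": joint speeds; "tau": joint torques, N m; "tcp_pos": TCP position; "tcp_rot": TCP orientation; "contact_force": force on the tool from outside, world axes, zero at the start; "moment": the same for the moment, N m; "opening": opening from 0.0 (shut) to 1.0 (fully open).
Only numpy, scipy, OpenCV 4.12 (cv2) and the standard library are available. Lean on these libraries where they do the work, as an engineer would, in place of code of your own. Each camera call takes 0.05 s, during which the arm holds its last target. There are 200 camera calls.

## Task

Take the steel pole section out of its wooden rest and lower it gently, not dropping it, into the pair of V-blocks with a gap to the orange buffer, and let it go so that it centres itself. Then slide it along the Vs until the orange sprung buffer of the end stop gives a little (push it in lightly, about two millimetres), and finally swing the clamp arm with the red handle over and press it down until it is level, so that its sprung pad holds the pole down in the Vs and against the buffer. Leave everything else on the table alone.

Things in the scene. Friction and masses are not known exactly. Their poses are not given: they have to be found in the camera images.
- pole: Loose steel pole section, a plain cylinder 36 mm diameter, 180 mm long, black caps flush at the ends, 0.38 to 0.77 kg. Origin at its centre; its y axis runs along it (it may roll about y). Starts in a wooden rest, axis 50 mm above the table; the rest's two notches (16 mm long, 56 wide) are 55 mm either side of its middle, so its middle 90 mm is free to grip, down to 10 mm above the table.
- vblock: Two dark steel 90 degree V-blocks on a bolted-down plate 12 mm thick. Origin: midway between them on the axis of a seated pole, 62 mm above the table; y along the Vs towards the end stop, z up, clamp hinge on +x. Each V is 22 mm long, centred at y = -50 and +50 mm, 64 wide, flank tops within 5 mm of axis height; nothing between y = -39 and +39. Seat the pole's centre near y = -20 mm, clear of the buffer.
- stop: Blue end-stop bracket, 50 mm wide, top 18 mm above the pole's axis; origin and axes as vblock. A screw in its face (y = +136 mm) carries an orange sprung buffer, 28 mm diameter, on the pole's axis. The screw's setting is not measured: the buffer's face is anywhere from y = +82 to +118 mm, so feel for it. 4 N per mm, 6 mm travel; push it with 6 to 11 N (the pole's friction adds 2 to 8 N).
- clamp (a joint): Clamp arm angle (rad): 0 upright, negative leaning back from the Vs (open), growing as it swings over the pole; 1.57 level (closed), hard limit 1.62. Stiff friction hinge (0.9 N m), stays where it is left. Starts at -0.35 to -0.1. The pad meets a seated pole at about 1.49.
- clamp_knob (a point): Centre of the red T-handle, a bar 24 mm diameter, 40 mm long along the V-blocks' y with flat ends, at the end of the clamp arm, 150 mm from the hinge. Arm: steel bar 10 mm wide (along the Vs), 8 thick, in the V-blocks' x-z plane. Arm upright: it is 255 mm above the table; level: 105 mm, 50 mm beyond the pole's axis on the -x side. Can be pinched end to end from above and carried round (6 N, 12 N at the end).
- clamp_hinge (a point): Fixed point on the clamp's hinge axis (parallel to the V-blocks' y), at x = +100, z = +43 mm in the V-blocks' frame, 105 mm above the table. Blue hinge post, 26 mm thick in x, 44 wide.
- clamp_pad: Rubber-tipped sprung plunger on the clamp arm, 16 mm diameter, 100 mm from the hinge, over the pole's axis when level, midway between the Vs; 1.6 N preload, 0.8 N per mm. With the arm level it presses the pole with about 8 N (more than 5 N must remain). Origin at the hinge, turning with the arm.
- mic: Handheld microphone lying on the table: a bystander, leave it alone. Origin at its underside.
- screwdriver: Screwdriver: a bystander, leave it alone. Origin at its underside.
- hex_key: Dark steel hex key, 110 mm long: a bystander, leave it alone. Origin at its underside.
- tape: Roll of green tape, 100 mm wide: a bystander, leave it alone. Origin at its underside.
- can: Plain metal can, 115 mm high: a bystander, leave it alone. Origin at its underside.
- end_cap: Spare black end cap, 42 mm wide: a bystander, leave it alone. Origin at its underside.
There are look-alikes about, which are no part of the job. Several things have the shape of the pole; the one meant has the colours described above.

How it is judged:
By the outcome, as a careful person would: the job done as asked, in the order asked, and still so for the second after the job is handed in, with the robot touching nothing.
It also fails if it takes over 72 s, if anything falls off the work surface, if the arm or the gripper's body presses on something with over 40 N, if the wrist force passes 120 N, or if a joint passes its speed limit or range.

## Working session

There is one attempt and no reset: what is moved stays moved. The work goes in short steps, Python scripts to look and compute and a tool call to move; the robot and the scene stay as the last step left them, time stands still between calls to the robot, and variables do not carry over. Pictures are saved under pics/ and viewed, about 8 in all and at most 12, crops included, and the job is handed in when it is done.

Besides the shell and the picture viewer there is one more tool, called after "Emit:" by a JSON object that holds its "fn" and its "kwargs", one argument or row to a line. servo_tool: Moves the arm, as the interface text tells. Its arguments: {"type":"object","properties":{"targets":{"type":"array","items":{"type":"array","items":{"type":"number"}}},"squeeze":{"type":"number"}},"required":["targets"]}

```bash
mkdir -p pics; ls; cat > h.py <<'E'
import numpy as np, cv2
from cell import ctrl, optics
def snap(name,fn):
    c=optics.camera(name); cv2.imwrite(f'pics/{fn}.png',c['image']); np.savez(f'pics/{fn}.npz',**c); return c
def load(fn): return dict(np.load(f'pics/{fn}.npz'))
def pt(c,u,v,z=None,r=1):
    "pixel -> world by depth, or by intersecting plane z"
    x,y=cv2.undistortPoints(np.array([[[u,v]]],float),c['mtx'],c['dist_coeffs'])[0,0]
    T=c['world_from_camera']
    d=np.array([x,-y,-1.])
    if z is None:
        w=c['range_z'][int(v)-r:int(v)+r+1,int(u)-r:int(u)+r+1]; w=w[w>0]
        if len(w)==0: return np.full(3,np.nan)
        s=np.median(w)
    else: s=(z-T[2,3])/(T[:3,:3]@d)[2]
    return T[:3,:3]@(d*s)+T[:3,3]
def cloud(c):
    h,w=c['range_z'].shape
    uv=np.stack(np.meshgrid(np.arange(w),np.arange(h)),-1).reshape(-1,1,2).astype(float)
    xy=cv2.undistortPoints(uv,c['mtx'],c['dist_coeffs'])[:,0]
    s=c['range_z'].reshape(-1,1); P=np.hstack([xy[:,:1],-xy[:,1:],-np.ones_like(s)])*s
    T=c['world_from_camera']; P=P@T[:3,:3].T+T[:3,3]; P[s[:,0]<=0]=np.nan
    return P.reshape(h,w,3)
E
python3 - <<'E'
from h import *
for n in('scene','top'):
    c=snap(n,n+'0'); print(n,c['world_from_camera'].round(3).tolist(),c['mtx'].round(1).tolist())
a=cv2.imread('pics/top0.png');cv2.imwrite('pics/t.png',cv2.resize(a,(800,600)))
a=cv2.imread('pics/scene0.png');cv2.imwrite('pics/s.png',cv2.resize(a,(800,600)))
print(ctrl.get_obs(),ctrl.tcp_to_grasp)
E
```

```text
pics
scene [[0.708, -0.495, 0.504, 1.084], [0.706, 0.509, -0.492, -0.537], [-0.013, 0.704, 0.71, 1.02], [0.0, 0.0, 0.0, 1.0]] [[435.1, 0.0, 280.4], [0.0, 435.1, 208.8], [0.0, 0.0, 1.0]]
top [[-0.002, 0.997, -0.074, 0.373], [-1.0, -0.001, 0.005, 0.026], [0.004, 0.074, 0.997, 1.688], [0.0, 0.0, 0.0, 1.0]] [[459.4, 0.0, 277.1], [0.0, 459.4, 208.2], [0.0, 0.0, 1.0]]
{'time_s': 0.1, 'qpos': array([ 9.59967968e-01,  2.87118358e-01,  1.57803433e+00, -1.93370836e-06,
        1.27859549e+00, -1.49984688e-01]), 'joint_vel': array([ 0.00216062, -0.00238297, -0.00311889,  0.00039382, -0.00042186,
        0.00115441]), 'tau': array([ 1.41892775e-03, -4.07300520e+01, -2.93699920e+01, -1.25967508e-04,
        3.44600732e-03,  7.57890859e-06]), 'tcp_pos': array([0.29979524, 0.60410783, 0.23005595]), 'tcp_rot': array([-0.37289178,  0.60167892,  0.37229003,  0.60027854]), 'contact_force': array([-0.14815343, -0.12512299, -0.6792561 ]), 'moment': array([ 0.03324077,  0.05008458, -0.05015159]), 'opening': 0.9994549553649923} 0.0187
```

View pics/t.png

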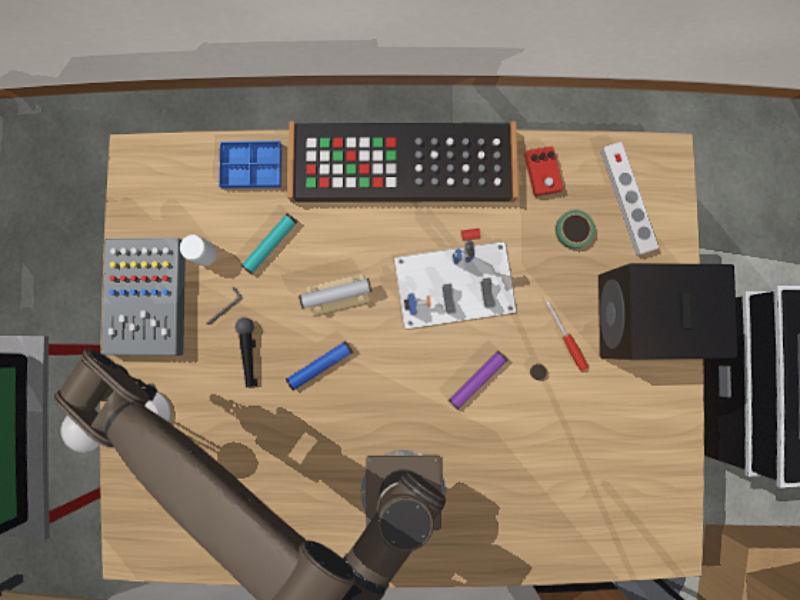

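View pics/s.png

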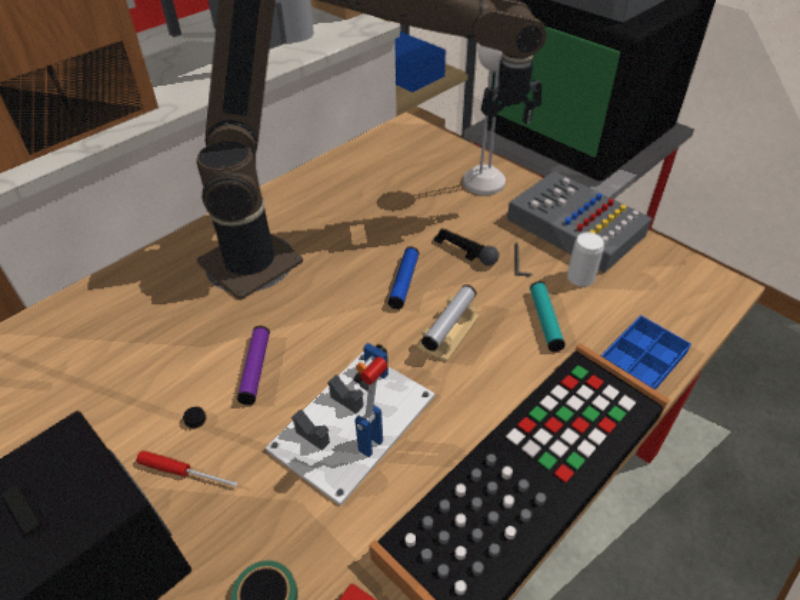

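The top view shows the steel pole in its rest at about (335,293), the V-block plate at (456,285) with the stop on its left and the hinge at its top, and the blue, purple and teal look-alikes. Next I measure from the depth data.

```bash
python3 - <<'E'
from h import *
for n in('top0','scene0'):
    c=load(n);P=cloud(c);im=c['image'].astype(int)
    X=P[...,0];Y=P[...,1];Z=P[...,2]
    if n=='top0':
        p=pt(c,335*.7,293*.7);q=pt(c,456*.7,285*.7);print('pole top',p,'plate',q)
        for s in [(395,257),(505,242),(517,313),(405,328)]: print('corner',pt(c,s[0]*.7,s[1]*.7,.012).round(4))
        print('table z',np.nanmedian(Z[290:300,200:230]))
    m=(np.hypot(X-p[0],Y-p[1])<.11)&(Z>.056)&(Z<.08)
    A=np.c_[X[m],Y[m],Z[m]];ctr=A.mean(0);u=np.linalg.svd((A-ctr)[:,:2])[2][0];t=(A-ctr)[:,:2]@u
    print(n,'pole',len(A),ctr,u,np.percentile(t,[0,1,99,100]),'zmax',np.percentile(A[:,2],98))
    # v blocks: dark
    m=(np.hypot(X-q[0],Y-q[1])<.15)&(Z>.035)&(Z<.075)&(im.max(2)<110)&(abs(im[...,0]-im[...,2])<25)
    A=np.c_[X[m],Y[m],Z[m]].astype(np.float32)
    _,l,k=cv2.kmeans(A,2,None,(3,50,1e-5),5,0);print('V',len(A),k, [ (A[l[:,0]==i].min(0),A[l[:,0]==i].max(0)) for i in (0,1)])
    m=(np.hypot(X-q[0],Y-q[1])<.2)&(im[...,2]>120)&(im[...,1]<60)&(im[...,0]<70)&(Z>.15)
    print('red',m.sum(),P[m].mean(0) if m.any() else 0)
    m=(np.hypot(X-q[0],Y-q[1])<.2)&(im[...,0]>im[...,2]+40)&(Z>.02)
    A=P[m].astype(np.float32);_,l,k=cv2.kmeans(A,2,None,(3,50,1e-5),5,0);print('blue',k)
a=np.hstack([cv2.resize(load('top0')['image'][160:240,265:375],(440,320),interpolation=cv2.INTER_CUBIC),cv2.resize(load('scene0')['image'][235:355,180:310][:, :],(347,320),interpolation=cv2.INTER_CUBIC)])
cv2.imwrite('pics/z.png',a)
E
```

```text
pole top [0.50411845 0.16969007 0.06613245] plate [ 0.52880571 -0.13611787  0.01131655]
corner [0.6013 0.0205 0.012 ]
corner [ 0.6406 -0.2646  0.012 ]
corner [ 0.4564 -0.2929  0.012 ]
corner [ 0.4186 -0.0047  0.012 ]
table z 0.0007519390901102874
top0 pole 475 [0.50377377 0.16965784 0.06549067] [ 0.23703357 -0.97150146] [-0.09064978 -0.08876305  0.0889205   0.09044644] zmax 0.07487838186120878
V 255 [[ 0.49125984 -0.10162062  0.0549808 ]
 [ 0.510249   -0.20742732  0.05387126]] [(array([ 0.45794928, -0.13288157,  0.03570748], dtype=float32), array([ 0.58211887, -0.00201531,  0.07481444], dtype=float32)), (array([ 0.472113  , -0.22433662,  0.03516161], dtype=float32), array([ 0.5947945 , -0.15684341,  0.07037799], dtype=float32))]
red 34 [ 0.61980347 -0.14621797  0.2630399 ]
blue [[ 0.5958414  -0.13118352  0.11248589]
 [ 0.47718242 -0.01997648  0.07895029]]
scene0 pole 498 [0.5126597  0.16357736 0.06454156] [-0.23824603  0.97120483] [-0.08516145 -0.08445404  0.09500263  0.09969262] zmax 0.07090343279055793
V 533 [[ 0.4957316  -0.10960232  0.05171799]
 [ 0.5104804  -0.21638212  0.05132066]] [(array([ 0.46257088, -0.13072208,  0.03503488], dtype=float32), array([ 0.5316808 , -0.00266037,  0.07492449], dtype=float32)), (array([ 0.4756383 , -0.23057611,  0.03507088], dtype=float32), array([ 0.5927014 , -0.17380218,  0.06785697], dtype=float32))]
red 122 [ 0.62545738 -0.14784681  0.26204268]
blue [[ 0.6070416  -0.15619269  0.07215349]
 [ 0.48112616 -0.02490843  0.07239784]]
```

View pics/z.png

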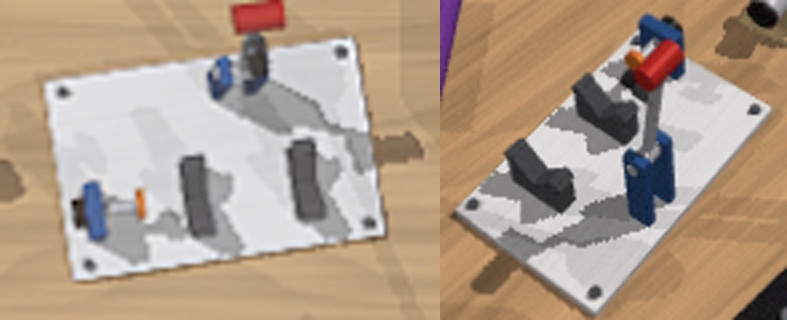

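The crop shows both dark V-blocks, the stop with its buffer on the left (+y), and the clamp arm leaning back. Plate yaw is about 0.135 rad and pole yaw about 0.239. I'll hover over the pole and use the wrist camera there.

```bash
cat >> h.py <<'E'
from scipy.spatial.transform import Rotation as R
def goal_R(yaw):  # tool x down, jaw axis z at heading yaw
    x=np.array([0,0,-1.]);z=np.array([np.cos(yaw),np.sin(yaw),0]);return R.from_matrix(np.c_[x,np.cross(z,x),z])
def delta(p,yaw,p0=None,r0=None):
    o=ctrl.get_obs();p0=o['tcp_pos'] if p0 is None else p0;r0=R.from_quat(o['tcp_rot']) if r0 is None else r0
    g=min((goal_R(yaw),goal_R(yaw+np.pi)),key=lambda g:(r0.inv()*g).magnitude())
    print('rot',(r0.inv()*g).as_rotvec().round(4),'shift cm before turn',(r0.inv().apply(p-p0)*100).round(2),'after turn',(g.inv().apply(p-p0)*100).round(2))
E
python3 - <<'E'
from h import *
o=ctrl.get_obs();print(R.from_quat(o['tcp_rot']).as_matrix().round(3))
delta(np.array([.505,.168,.25]),.239)
E
```

```text
[[-0.001 -0.896  0.445]
 [-0.002  0.445  0.896]
 [-1.     0.    -0.002]]
rot [ 8.71e-01 -2.10e-03  6.00e-04] shift cm before turn [ -1.94 -37.77 -29.94] after turn [ -1.99 -47.23   9.61]
```

Emit:
{"fn": "servo_tool", "kwargs": {
  "targets": [
    [-0.2, -3.8, -3, 0, 0, 0, 8.5],
    [-0.2, -3.8, -3, 0, 0, 0, 8.5],
    [-0.2, -3.8, -3, 0, 0, 0, 8.5],
    [-0.2, -3.8, -3, 0, 0, 0, 8.5],
    [-0.2, -3.8, -3, 0, 0, 0, 8.5],
    [-0.2, -3.8, -3, 0, 0, 0, 8.5],
    [-0.2, -3.8, -3, 0, 0, 0, 8.5],
    [-0.2, -3.8, -3, 0, 0, 0, 8.5],
    [-0.2, -3.7, -3, 0, 0, 0, 8.5],
    [-0.2, -3.7, -3, 0, 0, 0, 8.5],
    [0, 0, 0, 0.174, 0, 0, 8.5],
    [0, 0, 0, 0.174, 0, 0, 8.5],
    [0, 0, 0, 0.174, 0, 0, 8.5],
    [0, 0, 0, 0.174, 0, 0, 8.5],
    [0, 0, 0, 0.174, 0, 0, 8.5]
  ]
}}

```text
time_s: 1.98
tcp_pos: [0.5049, 0.1677, 0.2507]
tcp_rot: [-0.083, 0.703, 0.083, 0.702]
contact_force: [0.4, -0.3, -0.4]
opening: 0.995
```

```bash
python3 - <<'E'
from h import *
c=snap('wrist','w1');P=cloud(c);Z=P[...,2]
o=ctrl.get_obs();print(o['time_s'],o['tcp_pos'],o['qpos'],c['world_from_camera'].round(3).tolist())
im=c['image'].copy();cv2.imwrite('pics/w1v.png',im)
m=(np.hypot(P[...,0]-.504,P[...,1]-.17)<.11)&(Z>.056)&(Z<.075)
A=P[m];ctr=A.mean(0);u=np.linalg.svd((A-ctr)[:,:2],full_matrices=False)[2][0];t=(A-ctr)[:,:2]@u
print(len(A),ctr,u,np.percentile(t,[0,1,99,100]),np.percentile(A[:,2],98))
E
```

```text
2.025 [0.50491159 0.16774553 0.25071593] [ 1.29950360e-01 -4.56956769e-02  1.90533935e+00  9.29386001e-06
  1.28310147e+00 -1.00658992e-01] [[0.973, -0.224, -0.061, 0.488], [0.232, 0.935, 0.269, 0.235], [-0.003, -0.276, 0.961, 0.393], [0.0, 0.0, 0.0, 1.0]]
5882 [0.50413503 0.17411742 0.06445617] [-0.23871194  0.97109042] [-0.0969961  -0.09416126  0.08252629  0.08411914] 0.06834604646624169
```

View pics/w1v.png

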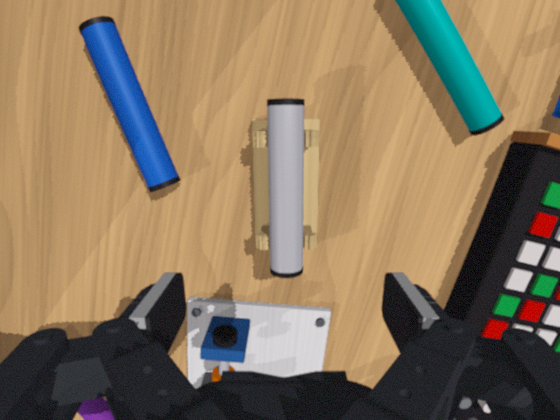

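The wrist view shows the pole centred between the jaws from (286,100) to (286,275), aligned with the tool. Its centre comes out at about (0.505, 0.169). I'll grasp 8 mm towards the stop side.

Emit:
{"fn": "servo_tool", "kwargs": {
  "targets": [
    [4.5, 0.9, 0, 0, 0, 0, 8.5],
    [4.5, 0, 0, 0, 0, 0, 8.5],
    [4.5, 0, 0, 0, 0, 0, 8.5],
    [4.0, 0, 0, 0, 0, 0, 8.5],
    [3.0, 0, 0, 0, 0, 0, 8.5],
    [1.8, 0, 0, 0, 0, 0, 8.5],
    [0, 0, 0, 0, 0, 0, 6.0],
    [0, 0, 0, 0, 0, 0, 4.0],
    [0, 0, 0, 0, 0, 0, 2.5],
    [0, 0, 0, 0, 0, 0, 2.5],
    [0, 0, 0, 0, 0, 0, 2.5],
    [0, 0, 0, 0, 0, 0, 2.5]
  ],
  "squeeze": 60
}}

```text
time_s: 3.52
tcp_pos: [0.5049, 0.1769, 0.0303]
tcp_rot: [-0.085, 0.701, 0.085, 0.703]
contact_force: [-0.9, 0.9, 6.3]
opening: 0.405
```

Emit:
{"fn": "servo_tool", "kwargs": {
  "targets": [
    [0, 0, 0, 0, 0, 0, 2.5],
    [0, 0, 0, 0, 0, 0, 2.5],
    [-0.5, 0, 0, 0, 0, 0, 2.5],
    [-1, 0, 0, 0, 0, 0, 2.5],
    [-2, 0, 0, 0, 0, 0, 2.5],
    [-3, 0, 0, 0, 0, 0, 2.5],
    [-4, 0, 0, 0, 0, 0, 2.5],
    [-4.5, 0, 0, 0, 0, 0, 2.5],
    [-3, 0, 0, 0, 0, 0, 2.5],
    [0, 0, 0, 0, 0, 0, 2.5]
  ]
}}

```text
time_s: 4.78
tcp_pos: [0.504, 0.1767, 0.2106]
tcp_rot: [-0.085, 0.7, 0.085, 0.704]
contact_force: [0.9, 0.6, -5.7]
opening: 0.409
```

```bash
python3 - <<'E'
from h import *
c=snap('top','top1');P=cloud(c);im=c['image'].astype(int)
o=ctrl.get_obs();print(o['tcp_pos'],o['contact_force'],o['moment'],o['opening'])
c=snap('wrist','w2');cv2.imwrite('pics/w2v.png',c['image'])
P=cloud(c);g=c['image'].astype(int)
y=np.array([-.2387,.971]);q=(P[...,:2]-o['tcp_pos'][:2])@y;xx=(P[...,:2]-o['tcp_pos'][:2])@np.array([.971,.2387])
m=(abs(xx)<.006)&(P[...,2]>o['tcp_pos'][2]-.02)
A=np.c_[q[m],P[...,2][m]];A=A[abs(A[:,0])<.13];print(len(A),A[:,0].min(),A[:,0].max());
for a in np.arange(-.11,.12,.02):
    s=A[abs(A[:,0]-a)<.01]
    if len(s):print(round(a,2),len(s),np.percentile(s[:,1],[50,95]).round(4))
E
```

```text
[0.50262603 0.17649247 0.20808202] [ 0.12119944 -0.19106244 -5.77647805] [0.03070903 0.05614083 0.00507272] 0.40345042469290004
13175 -0.02347939413543064 0.08203805176540487
-0.03 181 [0.2446 0.2455]
-0.01 1477 [0.2447 0.2458]
0.01 4141 [0.2844 0.295 ]
0.03 2029 [0.2449 0.2459]
0.05 2345 [0.245  0.2461]
0.07 2704 [0.2451 0.2463]
0.09 298 [0.2453 0.2465]
```

View pics/w2v.png

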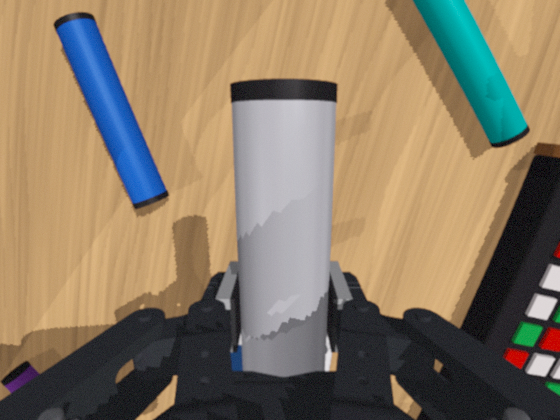

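The pole is held level, with its axis 18.7 mm above the TCP and its centre at tool y = -8 mm. Next I refine the V-block pose from the two fixed cameras.

```bash
python3 - <<'E'
from h import *
for n in('top1','scene0'):
    c=load(n);P=cloud(c);im=c['image'].astype(int);X,Y,Z=np.moveaxis(P,-1,0)
    # plate edge yaw: white bright pixels near z=.012
    m=(abs(Z-.012)<.008)&(im.min(2)>120)&(np.hypot(X-.53,Y+.136)<.2)&(im.max(2)-im.min(2)<25)
    m=cv2.morphologyEx(m.astype(np.uint8),cv2.MORPH_OPEN,np.ones((3,3)))>0
    r=cv2.minAreaRect(P[m][:,:2].astype(np.float32));b=cv2.boxPoints(r);print(n,'plate',r)
    yaw=.133
    ex=np.array([np.cos(yaw),np.sin(yaw)]);ey=np.array([-ex[1],ex[0]])
    d=P[...,:2]-np.array([.50,-.16]);a=d@ex;bb=d@ey
    m=(Z>.05)&(Z<.072)&(abs(a)<.05)&(abs(bb)<.075)&(im.max(2)<130)
    for s in(-1,1):
        k=m&(s*bb>0);print(' V',s,k.sum(),'x',np.percentile(a[k],[1,5,95,99]).round(4),'y',np.percentile(bb[k],[1,5,95,99]).round(4),'z',np.percentile(Z[k],[5,95]).round(4), 'xlow',np.median(a[k&(Z<.053)]) if (k&(Z<.053)).any() else 0)
        # V valley: median z vs x
        kk=(s*bb>.04)&(s*bb<.06)&(abs(a)<.05)&(Z>.025)&(Z<.075)
        print('   ',[(int(x*1000),round(float(np.median(Z[kk&(abs(a-x)<.004)])),3)) for x in np.arange(-.04,.041,.008) if (kk&(abs(a-x)<.004)).sum()>1])
    hb=(im[...,0]>im[...,2]+40)&(im[...,0]>im[...,1]+20)&(Z>.03)&(Z<.13)&(abs(a)<.2)&(abs(bb)<.2)
    for nm,k in(('stop',hb&(bb>.08)),('hinge',hb&(bb<.06))): print(' ',nm,k.sum(),'x',np.percentile(a[k],[2,98]).round(4),'y',np.percentile(bb[k],[2,98]).round(4),'z',np.percentile(Z[k],[2,98]).round(3))
    k=(im[...,2]>110)&(im[...,1]<70)&(im[...,0]<80)&(Z>.2)&(np.hypot(a,bb)<.25)
    print('  knob x',np.percentile(a[k],[2,50,98]).round(4),'y',np.percentile(bb[k],[2,50,98]).round(4),'z',np.percentile(Z[k],[2,98]).round(3))
    k=(im[...,2]>150)&(im[...,1]>70)&(im[...,1]<160)&(im[...,0]<90)&(Z>.04)&(Z<.09)&(bb>.06)&(abs(a)<.04)&(bb<.15)
    print('  orange',k.sum(),'x',a[k].mean(),'y',np.percentile(bb[k],[2,50,98]) if k.any() else 0)
E
```

```text
top1 plate ((0.52979576587677, -0.1334216296672821), (0.1845780909061432, 0.28831467032432556), 8.329072952270508)
 V -1 83 x [-0.0353 -0.034   0.0326  0.0345] y [-0.0623 -0.0607 -0.041  -0.0401] z [0.0503 0.0658] xlow 0.006171052177983313
    [(-40, 0.057), (-32, 0.063), (-24, 0.059), (-16, 0.051), (-8, 0.042), (0, 0.037), (8, 0.047), (16, 0.05), (24, 0.063), (32, 0.06)]
 V 1 73 x [-0.0374 -0.036   0.0317  0.0335] y [0.037  0.038  0.0557 0.0564] z [0.0513 0.0689] xlow 0.01218444419290558
    [(-40, 0.057), (-32, 0.063), (-24, 0.055), (-16, 0.047), (-8, 0.042), (0, 0.04), (8, 0.049), (16, 0.056), (24, 0.062), (32, 0.06)]
  stop 53 x [-0.027   0.0186] y [0.1342 0.1478] z [0.041 0.086]
  hinge 28 x [0.0865 0.1108] y [-0.0036  0.0229] z [0.066 0.125]
  knob x [0.1099 0.1188 0.1299] y [-0.0192 -0.001   0.0182] z [0.257 0.268]
  orange 7 x -0.0018229523164296911 y [0.09864115 0.09981414 0.10206522]
scene0 plate ((0.5332608222961426, -0.13614106178283691), (0.1868046224117279, 0.29008948802948), 8.44793701171875)
 V -1 143 x [-0.0324 -0.0288  0.0362  0.0387] y [-0.067  -0.066  -0.0464 -0.045 ] z [0.0509 0.0659] xlow -0.013580870088473942
    [(-32, 0.064), (-24, 0.063), (-16, 0.053), (-8, 0.045), (0, 0.039), (8, 0.044), (16, 0.051), (24, 0.062), (32, 0.049), (40, 0.061)]
 V 1 125 x [-0.0337 -0.0308  0.0355  0.0366] y [0.0332 0.0339 0.0546 0.0566] z [0.0518 0.0654] xlow -0.014747376722501324
    [(-32, 0.063), (-24, 0.06), (-16, 0.052), (-8, 0.045), (0, 0.038), (8, 0.046), (16, 0.053), (24, 0.064), (32, 0.055), (40, 0.058)]
  stop 106 x [-0.0229  0.0246] y [0.13   0.1466] z [0.051 0.083]
  hinge 312 x [0.0916 0.115 ] y [-0.0265  0.0144] z [0.033 0.118]
  knob x [0.1139 0.1271 0.135 ] y [-0.0232 -0.0038  0.016 ] z [0.255 0.267]
  orange 10 x 0.0014302186472437129 y [0.09436036 0.09733671 0.09965571]
```

```bash
cat >> h.py <<'E'
YAW=.146;O=np.array([.501,-.1634]);EX=np.array([np.cos(YAW),np.sin(YAW)]);EY=np.array([-EX[1],EX[0]])
def vw(x,y,z): return np.r_[O+EX*x+EY*y,z]
def inv(): 
    o=ctrl.get_obs();d=o['tcp_pos'][:2]-O;print('t',o['time_s'],'v-frame tcp mm',(d@EX*1000).round(2),(d@EY*1000).round(2),(o['tcp_pos'][2]*1000).round(2),'F v',(o['contact_force'][:2]@EX).round(2),(o['contact_force'][:2]@EY).round(2),o['contact_force'][2].round(2),'M',o['moment'].round(2),'open',round(o['opening'],3),'q',o['qpos'].round(2));return o
E
python3 - <<'E'
from h import *
inv();delta(vw(0,-.012,.12),YAW)
E
```

```text
t 4.875 v-frame tcp mm 50.13 336.02 206.37 F v 0.41 -0.18 -6.72 M [ 0.   -0.01 -0.03] open 0.399 q [ 0.15 -0.01  1.95  0.    1.2  -0.09]
rot [ 0.0939 -0.0036 -0.0002] shift cm before turn [  8.65 -34.18  -8.22] after turn [  8.64 -34.8   -5.01]
```

Emit:
{"fn": "servo_tool", "kwargs": {
  "targets": [
    [0, 0, 0, 0.047, 0, 0, 2.5],
    [0, 0, 0, 0.047, 0, 0, 2.5],
    [0, -2, -0.3, 0, 0, 0, 2.5],
    [0, -4, -0.6, 0, 0, 0, 2.5],
    [0, -4.8, -0.7, 0, 0, 0, 2.5],
    [0, -5, -0.7, 0, 0, 0, 2.5],
    [0, -5, -0.7, 0, 0, 0, 2.5],
    [0, -5, -0.7, 0, 0, 0, 2.5],
    [0, -4, -0.6, 0, 0, 0, 2.5],
    [0, -3, -0.4, 0, 0, 0, 2.5],
    [0, -2, -0.3, 0, 0, 0, 2.5],
    [3, 0, 0, 0, 0, 0, 2.5],
    [3, 0, 0, 0, 0, 0, 2.5],
    [2, 0, 0, 0, 0, 0, 2.5],
    [0, 0, 0, 0, 0, 0, 2.5],
    [0, 0, 0, 0, 0, 0, 2.5]
  ]
}}

```text
time_s: 6.88
tcp_pos: [0.5045, -0.1749, 0.1285]
tcp_rot: [-0.052, 0.705, 0.052, 0.705]
contact_force: [0.4, 0.5, -4.7]
opening: 0.4
```

```bash
python3 - <<'E'
from h import *
inv()
c=snap('scene','s2');a=cv2.resize(c['image'][200:380,150:390],(800,600),interpolation=cv2.INTER_CUBIC);cv2.imwrite('pics/s2v.png',a)
E
```

```text
t 6.875 v-frame tcp mm 1.81 -11.88 128.55 F v 0.48 0.47 -4.7 M [-0.02  0.01  0.01] open 0.4 q [-0.52  0.09  2.01  0.    1.05 -0.67]
```

View pics/s2v.png

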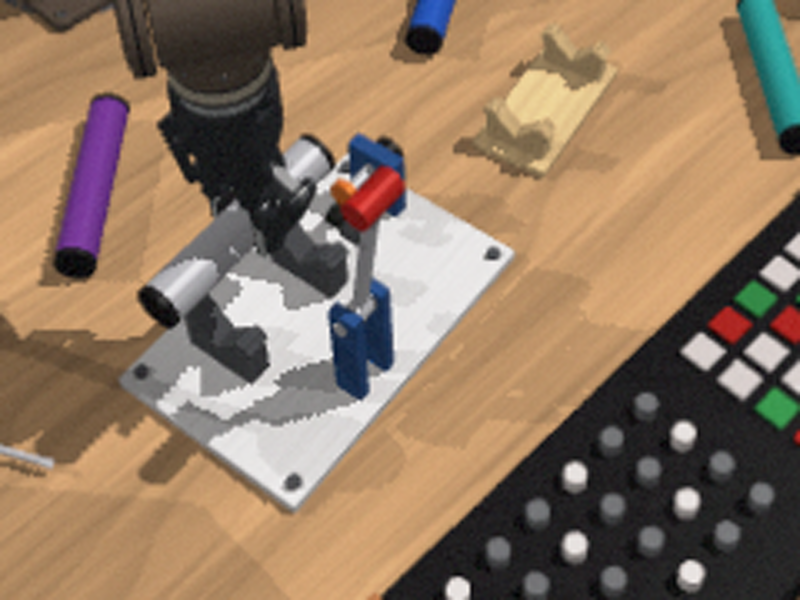

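The scene view shows the pole level above both Vs and clear of the clamp and stop. I'll lower it now, slowly towards the end.

Emit:
{"fn": "servo_tool", "kwargs": {
  "targets": [
    [1.5, 0, -0.1, 0, 0, 0, 2.5],
    [2, 0, 0, 0, 0, 0, 2.5],
    [2, 0, 0, 0, 0, 0, 2.5],
    [1.2, 0, 0, 0, 0, 0, 2.5],
    [0.7, 0, 0, 0, 0, 0, 2.5],
    [0.2, 0, 0, 0, 0, 0, 2.5],
    [0, 0, 0, 0, 0, 0, 2.5]
  ]
}}

```text
time_s: 7.8
tcp_pos: [0.5038, -0.1754, 0.0529]
tcp_rot: [-0.052, 0.705, 0.051, 0.706]
contact_force: [0.6, -0.9, -5.6]
opening: 0.402
```

```bash
python3 -c "
from h import *;inv()"
```

```text
t 7.8 v-frame tcp mm 0.99 -12.3 52.86 F v 0.42 -0.96 -5.61 M [ 0.05  0.   -0.02] open 0.402 q [-0.53  0.2   2.04 -0.    0.9  -0.67]
```

Expected seating is at TCP z of about 43 mm, so I go down in 2 mm and then 1 mm steps.

Emit:
{"fn": "servo_tool", "kwargs": {
  "targets": [
    [0.25, 0, 0, 0, 0, 0, 2.5],
    [0.2, 0, 0, 0, 0, 0, 2.5],
    [0.15, 0, 0, 0, 0, 0, 2.5],
    [0.1, 0, 0, 0, 0, 0, 2.5],
    [0, 0, 0, 0, 0, 0, 2.5]
  ]
}}

```text
time_s: 8.43
tcp_pos: [0.5032, -0.1751, 0.0452]
tcp_rot: [-0.052, 0.705, 0.052, 0.705]
contact_force: [-0.1, 0.1, -5.9]
opening: 0.405
```

```bash
python3 -c "
from h import *;inv()"
```

```text
t 8.425 v-frame tcp mm 0.5 -11.93 45.21 F v -0.06 0.08 -5.86 M [ 0.07  0.02 -0.02] open 0.405 q [-0.53  0.21  2.04 -0.    0.88 -0.67]
```

Emit:
{"fn": "servo_tool", "kwargs": {
  "targets": [
    [0.1, 0, 0, 0, 0, 0, 2.5],
    [0, 0, 0, 0, 0, 0, 2.5],
    [0, 0, 0, 0, 0, 0, 2.5]
  ]
}}

```text
time_s: 8.8
tcp_pos: [0.5033, -0.1752, 0.0443]
tcp_rot: [-0.052, 0.705, 0.052, 0.705]
contact_force: [-0.3, 0.1, -5.1]
opening: 0.401
```

Emit:
{"fn": "servo_tool", "kwargs": {
  "targets": [
    [0.1, 0, 0, 0, 0, 0, 2.5],
    [0, 0, 0, 0, 0, 0, 2.5],
    [0, 0, 0, 0, 0, 0, 2.5]
  ]
}}

```text
time_s: 9.18
tcp_pos: [0.5034, -0.1753, 0.0438]
tcp_rot: [-0.052, 0.705, 0.052, 0.705]
contact_force: [-2.2, 1.1, 0.8]
opening: 0.407
```

The force shows the weight is carried at TCP z of 43.8 mm. I release and retreat.

Emit:
{"fn": "servo_tool", "kwargs": {
  "targets": [
    [0, 0, 0, 0, 0, 0, 4.5],
    [0, 0, 0, 0, 0, 0, 5.5],
    [0, 0, 0, 0, 0, 0, 7],
    [0, 0, 0, 0, 0, 0, 7.5],
    [-0.5, 0, 0, 0, 0, 0, 7.5],
    [-2, 0, 0, 0, 0, 0, 7.5],
    [-4, 0, 0, 0, 0, 0, 7.5],
    [-4, 0, 0, 0, 0, 0, 7.5],
    [0, 0, 0, 0, 0, 0, 5]
  ]
}}

```text
time_s: 10.3
tcp_pos: [0.5059, -0.1766, 0.153]
tcp_rot: [-0.053, 0.703, 0.05, 0.708]
contact_force: [0.2, -0.0, 0.8]
opening: 0.683
```

```bash
python3 - <<'E'
from h import *
inv()
for n in('scene','wrist'):
    c=snap(n,n+'3');P=cloud(c);d=P[...,:2]-O;a=d@EX;b=d@EY;Z=P[...,2]
    m=(abs(a)<.012)&(b>-.14)&(b<.135)&(Z>.074)&(Z<.09)
    print(n,m.sum(),np.percentile(b[m],[0,2,98,100]).round(4))
    for s in np.arange(-.12,.1,.02):
        k=m&(abs(b-s)<.01)
        if k.sum()>3: print(round(s,2),k.sum(),np.percentile(Z[k],95).round(4),'x',a[k].mean().round(4))
im=load('wrist3')['image'];s=load('scene3')['image']
cv2.imwrite('pics/v3.png',np.hstack([cv2.resize(im,(400,300)),cv2.resize(s[215:335,165:325],(400,300))]))
E
```

```text
t 10.3 v-frame tcp mm 2.89 -13.73 153.04 F v 0.22 -0.07 0.84 M [-0.05  0.02  0.06] open 0.683 q [-0.53  0.05  1.99  0.    1.09 -0.67]
scene 477 [-0.1112 -0.1092  0.0985  0.1349]
-0.12 7 0.0799 x -0.0002
-0.1 59 0.0817 x 0.001
-0.08 61 0.0814 x 0.001
-0.06 58 0.0821 x 0.0025
-0.04 49 0.0818 x 0.0012
-0.02 52 0.0819 x 0.0012
0.0 52 0.0816 x 0.0011
0.02 45 0.0822 x 0.0027
0.04 38 0.0815 x 0.0039
0.06 42 0.0824 x 0.0022
wrist 8846 [-0.1115 -0.1051  0.1003  0.1049]
-0.12 16 0.0793 x -0.0022
-0.1 682 0.08 x -0.0006
-0.08 735 0.08 x -0.0006
-0.06 796 0.0799 x -0.0007
-0.04 864 0.0801 x -0.0005
-0.02 945 0.08 x -0.0007
0.0 1000 0.0801 x -0.0005
0.02 1097 0.08 x -0.0007
0.04 1171 0.08 x -0.0005
0.06 1229 0.0801 x -0.0005
```

View pics/v3.png

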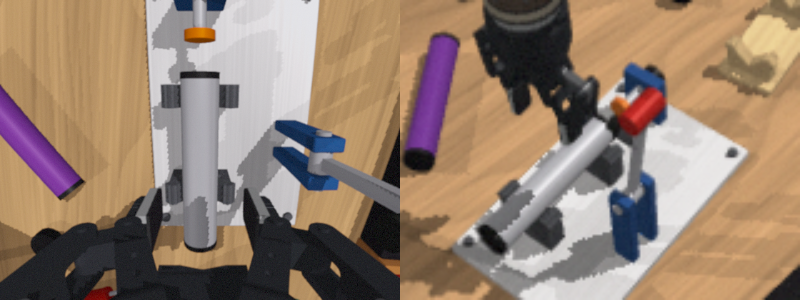

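The wrist and scene views show the pole seated: its top is at 80.0 mm along the whole length and it is parallel to the Vs, with a gap to the orange buffer. Next I measure the gap.

```bash
python3 - <<'E'
from h import *
c=load('wrist3');P=cloud(c);im=c['image'].astype(int);d=P[...,:2]-O;a=d@EX;b=d@EY;Z=P[...,2]
k=(im[...,2]>140)&(im[...,1]>60)&(im[...,1]<170)&(im[...,0]<80)&(Z>.04)&(Z<.09)&(b>.07)
print('orange',k.sum(),np.percentile(b[k],[1,5,50,95,99]).round(4),a[k].mean().round(4),Z[k].max())
m=(abs(a)<.012)&(Z>.074)&(Z<.09)&(b<.12)&~k
bb=np.sort(b[m]);g=np.diff(bb);i=g.argmax();print('gap',bb[i],bb[i+1],'ends',bb[0])
E
```

```text
orange 595 [0.0969 0.0971 0.1005 0.1041 0.1045] -0.0016 0.07711167780829448
gap 0.06948257111065731 0.10443515004922127 ends -0.11149295949508896
```

Emit:
{"fn": "servo_tool", "kwargs": {
  "targets": [
    [0, -3, 0, 0, 0, 0, 0],
    [0, -5, -0.3, 0, 0, 0, 0],
    [0, -4, 0, 0, 0, 0, 0],
    [0, -1.4, 0, 0, 0, 0, 0],
    [3, 0, 0, 0, 0, 0, 0],
    [4, 0, 0, 0, 0, 0, 0],
    [3, 0, 0, 0, 0, 0, 0],
    [0.5, 0, 0, 0, 0, 0, 0],
    [0, 0, 0, 0, 0, 0, 0]
  ],
  "squeeze": 30
}}

```text
time_s: 11.52
tcp_pos: [0.5198, -0.3076, 0.0432]
tcp_rot: [-0.051, 0.705, 0.052, 0.705]
contact_force: [0.2, -0.3, 0.1]
opening: -0.001
```

```bash
python3 -c "
from h import *;inv()"
```

```text
t 11.525 v-frame tcp mm -2.38 -145.41 43.2 F v 0.18 -0.35 0.13 M [ 0.02  0.01 -0.02] open -0.001 q [-0.7   0.35  1.87  0.    0.92 -0.85]
```

The buffer face is at about y = +96.8 mm and the pole end at about +69 mm, so the gap is roughly 27.5 mm. I approach the rear end with the shut fingers.

Emit:
{"fn": "servo_tool", "kwargs": {
  "targets": [
    [-0.4, 0.5, 0.2, 0, 0, 0, 0],
    [0, 0.8, 0, 0, 0, 0, 0],
    [0, 0.5, 0, 0, 0, 0, 0],
    [0, 0.3, 0, 0, 0, 0, 0],
    [0, 0.3, 0, 0, 0, 0, 0],
    [0, 0.3, 0, 0, 0, 0, 0],
    [0, 0.3, 0, 0, 0, 0, 0],
    [0, 0, 0, 0, 0, 0, 0]
  ]
}}

```text
time_s: 12.52
tcp_pos: [0.5175, -0.2785, 0.0474]
tcp_rot: [-0.052, 0.705, 0.051, 0.705]
contact_force: [0.5, -2.6, -1.8]
opening: 0.002
```

```bash
python3 -c "
from h import *;inv()"
```

```text
t 12.525 v-frame tcp mm -0.43 -116.24 47.38 F v 0.15 -2.69 -1.79 M [-0.48 -0.03  0.01] open 0.002 q [-0.67  0.31  1.91 -0.    0.92 -0.81]
```

Emit:
{"fn": "servo_tool", "kwargs": {
  "targets": [
    [0, 0.3, 0, 0, 0, 0, 0],
    [0, 0.3, 0, 0, 0, 0, 0],
    [0, 0.3, 0, 0, 0, 0, 0],
    [0, 0.3, 0, 0, 0, 0, 0],
    [0, 0.3, 0, 0, 0, 0, 0],
    [0, 0.2, 0, 0, 0, 0, 0],
    [0, 0, 0, 0, 0, 0, 0]
  ]
}}

```text
time_s: 13.4
tcp_pos: [0.5149, -0.261, 0.0474]
tcp_rot: [-0.051, 0.705, 0.052, 0.705]
contact_force: [0.5, -2.9, 0.8]
opening: -0.003
```

```bash
python3 - <<'E'
from h import *
inv()
c=load('wrist3')
c=snap('scene','s4');P=cloud(c);d=P[...,:2]-O;a=d@EX;b=d@EY;Z=P[...,2]
m=(abs(a)<.012)&(Z>.074)&(Z<.088)&(b>-.13)&(b<.125);print(np.percentile(b[m],[0,2,98,100]))
cv2.imwrite('pics/s4v.png',cv2.resize(c['image'][215:335,165:325],(800,600),interpolation=cv2.INTER_CUBIC))
E
```

```text
t 13.4 v-frame tcp mm -0.4 -98.61 47.38 F v 0.05 -2.93 0.76 M [-0.46  0.03  0.04] open -0.003 q [-0.64  0.3   1.94  0.    0.91 -0.79]
[-0.11152864 -0.10804586  0.09278542  0.10447819]
```

Still friction only (about 2.9 N), so I feel for the buffer in 1 mm steps.

Emit:
{"fn": "servo_tool", "kwargs": {
  "targets": [
    [0, 0.1, 0, 0, 0, 0, 0],
    [0, 0.1, 0, 0, 0, 0, 0],
    [0, 0, 0, 0, 0, 0, 0]
  ]
}}

```text
time_s: 13.82
tcp_pos: [0.5147, -0.2595, 0.0474]
tcp_rot: [-0.052, 0.705, 0.051, 0.705]
contact_force: [-0.2, -3.7, 0.2]
opening: -0.002
```

Emit:
{"fn": "servo_tool", "kwargs": {
  "targets": [
    [0, 0.1, 0, 0, 0, 0, 0],
    [0, 0.1, 0, 0, 0, 0, 0],
    [0, 0, 0, 0, 0, 0, 0]
  ]
}}

```text
time_s: 14.2
tcp_pos: [0.5144, -0.2574, 0.0474]
tcp_rot: [-0.052, 0.705, 0.052, 0.705]
contact_force: [-0.1, -4.2, 0.3]
opening: -0.002
```

Emit:
{"fn": "servo_tool", "kwargs": {
  "targets": [
    [0, 0.1, 0, 0, 0, 0, 0],
    [0, 0, 0, 0, 0, 0, 0]
  ]
}}

```text
time_s: 14.45
tcp_pos: [0.5143, -0.2564, 0.0474]
tcp_rot: [-0.052, 0.705, 0.052, 0.705]
contact_force: [-1.2, -4.6, 0.2]
opening: 0.003
```

```bash
python3 -c "
from h import *;inv()"
```

```text
t 14.45 v-frame tcp mm -0.38 -93.92 47.38 F v -1.91 -4.41 0.19 M [-0.67 -0.03 -0.03] open 0.003 q [-0.64  0.29  1.94  0.    0.91 -0.79]
```

Emit:
{"fn": "servo_tool", "kwargs": {
  "targets": [
    [0, 0.1, 0, 0, 0, 0, 0],
    [0, 0, 0, 0, 0, 0, 0]
  ]
}}

```text
time_s: 14.7
tcp_pos: [0.5142, -0.2556, 0.0474]
tcp_rot: [-0.052, 0.705, 0.051, 0.705]
contact_force: [-1.0, -3.9, -0.6]
opening: -0.0
```

Emit:
{"fn": "servo_tool", "kwargs": {
  "targets": [
    [0, 0.1, 0, 0, 0, 0, 0],
    [0, 0, 0, 0, 0, 0, 0]
  ]
}}

```text
time_s: 14.95
tcp_pos: [0.5142, -0.2551, 0.0475]
tcp_rot: [-0.052, 0.705, 0.051, 0.705]
contact_force: [-0.1, -6.4, -1.0]
opening: -0.001
```

Emit:
{"fn": "servo_tool", "kwargs": {
  "targets": [
    [0, 0.1, 0, 0, 0, 0, 0],
    [0, 0, 0, 0, 0, 0, 0]
  ]
}}

```text
time_s: 15.2
tcp_pos: [0.5142, -0.2546, 0.0476]
tcp_rot: [-0.053, 0.705, 0.051, 0.706]
contact_force: [0.5, -7.2, -1.2]
opening: -0.001
```

Emit:
{"fn": "servo_tool", "kwargs": {
  "targets": [
    [0, 0.05, 0, 0, 0, 0, 0],
    [0, 0, 0, 0, 0, 0, 0]
  ]
}}

```text
time_s: 15.45
tcp_pos: [0.5142, -0.2544, 0.0477]
tcp_rot: [-0.053, 0.705, 0.051, 0.706]
contact_force: [0.9, -8.7, -1.6]
opening: 0.001
```

```bash
python3 -c "
from h import *;inv()"
```

```text
t 15.45 v-frame tcp mm -0.14 -92.0 47.72 F v -0.41 -8.72 -1.61 M [-1.26 -0.03  0.02] open 0.001 q [-0.64  0.29  1.95 -0.    0.91 -0.78]
```

Emit:
{"fn": "servo_tool", "kwargs": {
  "targets": [
    [0, 0.1, 0, 0, 0, 0, 0],
    [0, 0, 0, 0, 0, 0, 0]
  ]
}}

```text
time_s: 15.7
tcp_pos: [0.5143, -0.2539, 0.0478]
tcp_rot: [-0.053, 0.705, 0.05, 0.706]
contact_force: [0.1, -9.8, -1.3]
opening: 0.001
```

Emit:
{"fn": "servo_tool", "kwargs": {
  "targets": [
    [0, 0.05, 0, 0, 0, 0, 0],
    [0, 0, 0, 0, 0, 0, 0]
  ]
}}

```text
time_s: 15.95
tcp_pos: [0.5143, -0.2538, 0.0479]
tcp_rot: [-0.054, 0.704, 0.05, 0.706]
contact_force: [0.4, -10.2, -1.8]
opening: -0.001
```

```bash
python3 -c "
from h import *;inv()"
```

```text
t 15.95 v-frame tcp mm 0.04 -91.35 47.95 F v -1.05 -10.15 -1.76 M [-1.51 -0.06 -0.02] open -0.001 q [-0.63  0.28  1.95 -0.    0.9  -0.78]
```

Emit:
{"fn": "servo_tool", "kwargs": {
  "targets": [
    [0, 0.1, 0, 0, 0, 0, 0],
    [0, 0, 0, 0, 0, 0, 0],
    [0, 0, 0, 0, 0, 0, 0]
  ]
}}

```text
time_s: 16.32
tcp_pos: [0.5144, -0.2533, 0.0481]
tcp_rot: [-0.054, 0.704, 0.05, 0.706]
contact_force: [1.5, -11.4, -2.8]
opening: -0.0
```

```bash
python3 -c "
from h import *;inv()"
```

```text
t 16.325 v-frame tcp mm 0.18 -90.9 48.14 F v -0.2 -11.52 -2.8 M [-1.69 -0.09  0.01] open -0.0 q [-0.63  0.28  1.95 -0.    0.9  -0.78]
```

The total is 11.5 N, of which about 3.3 N is friction, so the buffer carries about 8 N (2 mm). I back off gently, rise, turn 90° and hover over the knob.

Emit:
{"fn": "servo_tool", "kwargs": {
  "targets": [
    [0, -0.1, 0, 0, 0, 0, 0],
    [0, -0.1, 0, 0, 0, 0, 0],
    [0, -0.1, 0, 0, 0, 0, 0],
    [0, -0.2, 0, 0, 0, 0, 0],
    [0, -0.5, 0, 0, 0, 0, 0],
    [0, -2, 0, 0, 0, 0, 0],
    [-3, -1, 0, 0, 0, 0, 0],
    [-5, 0, 0, 0, 0, 0, 0],
    [-5.5, 0, 0, 0, 0, 0, 0],
    [-5.5, 0, 0, 0, 0, 0, 0],
    [-5, 0, 0, 0, 0, 0, 0],
    [-2, 0, 0, 0, 0, 0, 0],
    [0, 0, 0, 0, 0, 0, 2]
  ]
}}

```text
time_s: 17.95
tcp_pos: [0.5196, -0.2908, 0.3082]
tcp_rot: [-0.052, 0.705, 0.051, 0.706]
contact_force: [-0.5, 0.8, 0.6]
opening: 0.203
```

Emit:
{"fn": "servo_tool", "kwargs": {
  "targets": [
    [0, 0, 0, -0.175, 0, 0, 6.5],
    [0, 0, 0, -0.175, 0, 0, 6.5],
    [0, 0, 0, -0.175, 0, 0, 6.5],
    [0, 0, 0, -0.175, 0, 0, 6.5],
    [0, 0, 0, -0.175, 0, 0, 6.5],
    [0, 0, 0, -0.175, 0, 0, 6.5],
    [0, 0, 0, -0.175, 0, 0, 6.5],
    [0, 0, 0, -0.175, 0, 0, 6.5],
    [0, 0, 0, -0.17, 0, 0, 6.5],
    [0, 0, 0, 0, 0, 0, 6.5]
  ]
}}

```text
time_s: 19.2
tcp_pos: [0.5183, -0.2895, 0.3036]
tcp_rot: [-0.532, 0.463, 0.537, 0.463]
contact_force: [0.1, -0.1, 0.1]
opening: 0.76
```

```bash
python3 - <<'E'
from h import *
inv();delta(vw(.115,0,.30),YAW+np.pi/2)
c=snap('top','top5');P=cloud(c);im=c['image'].astype(int);d=P[...,:2]-O;a=d@EX;b=d@EY;Z=P[...,2]
for n in('top5','scene'):
    if n=='scene':
        c=snap(n,'s5');P=cloud(c);im=c['image'].astype(int);d=P[...,:2]-O;a=d@EX;b=d@EY;Z=P[...,2]
    k=(im[...,2]>110)&(im[...,1]<70)&(im[...,0]<80)&(Z>.2)&(np.hypot(a,b)<.25)
    print(n,'knob x',np.percentile(a[k],[2,50,98]).round(4),'y',np.percentile(b[k],[2,50,98]).round(4),'z',np.percentile(Z[k],[2,98]).round(3))
    m=(abs(a)<.012)&(Z>.074)&(Z<.088)&(b>-.13)&(b<.125);print('pole',np.percentile(b[m],[0,2,98,100]) if m.any() else 0)
E
```

```text
t 19.2 v-frame tcp mm -1.19 -127.29 303.57 F v 0.06 -0.16 0.08 M [ 0.02  0.02 -0.01] open 0.76 q [-0.68  0.06  1.7   0.    1.38 -2.39]
rot [-0.0028  0.0045 -0.004 ] shift cm before turn [  0.37 -11.59  12.76] after turn [  0.36 -11.62  12.73]
top5 knob x [0.1097 0.1174 0.1292] y [-0.0167  0.0027  0.0199] z [0.255 0.271]
pole [-0.07930813 -0.07509712  0.10330999  0.12409832]
scene knob x [0.1154 0.1276 0.1334] y [-0.0209 -0.0024  0.0166] z [0.253 0.267]
pole [-0.08327791 -0.08050721  0.09787363  0.10427883]
```

Emit:
{"fn": "servo_tool", "kwargs": {
  "targets": [
    [0, -2, 2, 0, 0, 0, 6.5],
    [0, -3, 3, 0, 0, 0, 6.5],
    [0, -3, 3, 0, 0, 0, 6.5],
    [0, -2.5, 3, 0, 0, 0, 6.5],
    [0, -1.6, 1.7, 0, 0, 0, 6.5],
    [0, 0, 0, 0, 0, 0, 6.5],
    [0, 0, 0, 0, 0, 0, 6.5]
  ]
}}

```text
time_s: 20.18
tcp_pos: [0.6202, -0.1478, 0.307]
tcp_rot: [-0.535, 0.463, 0.535, 0.462]
contact_force: [0.2, -1.0, 0.0]
opening: 0.76
```

```bash
python3 - <<'E'
from h import *
o=inv();c=snap('wrist','w6');P=cloud(c);im=c['image'].astype(int);d=P[...,:2]-O;a=d@EX;b=d@EY;Z=P[...,2]
k=(im[...,2]>110)&(im[...,1]<70)&(im[...,0]<80)&(Z>.2)&(np.hypot(a,b)<.25)
print('knob',k.sum(),'x',np.percentile(a[k],[2,50,98]).round(4),'y',np.percentile(b[k],[2,50,98]).round(4),'z',np.percentile(Z[k],[2,50,98]).round(3))
cv2.imwrite('pics/w6v.png',c['image'])
E
```

```text
t 20.175 v-frame tcp mm 120.16 -1.88 307.03 F v 0.03 -1.04 0.01 M [-0.02 -0.03  0.04] open 0.76 q [-0.39  0.16  1.59 -0.    1.39 -2.11]
knob 2557 x [0.1076 0.1155 0.1284] y [-0.0209 -0.0022  0.017 ] z [0.254 0.263 0.266]
```

View pics/w6v.png

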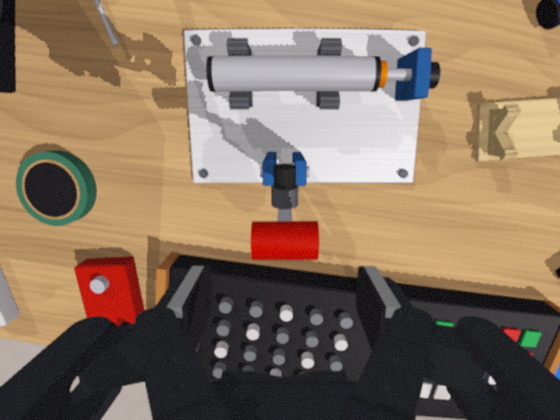

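The wrist view shows the pole against the orange buffer at (382,73). The red knob, (252–319, 240), is centred between the fingers. I descend and pinch it.

Emit:
{"fn": "servo_tool", "kwargs": {
  "targets": [
    [2, 0.1, 0, 0, 0, 0, 6.5],
    [2.5, 0, 0, 0, 0, 0, 6.5],
    [1.7, 0, 0, 0, 0, 0, 6.5],
    [1, 0, 0, 0, 0, 0, 6.5],
    [0, 0, 0, 0, 0, 0, 5],
    [0, 0, 0, 0, 0, 0, 4],
    [0, 0, 0, 0, 0, 0, 3.5],
    [0, 0, 0, 0, 0, 0, 3],
    [0, 0, 0, 0, 0, 0, 3],
    [0, 0, 0, 0, 0, 0, 3]
  ],
  "squeeze": 45
}}

```text
time_s: 21.48
tcp_pos: [0.6201, -0.1472, 0.2365]
tcp_rot: [0.536, -0.462, -0.534, -0.463]
contact_force: [0.5, -1.0, 4.6]
opening: 0.459
```

```bash
python3 - <<'E'
from h import *
o=inv();th0=-.127
p0=np.array([-np.sin(th0),np.cos(th0)])*15
# tool: x down, y = -vx
prev=p0
for t in np.r_[np.arange(th0+.1,1.57,.1),1.57]:
    p=np.array([-np.sin(t),np.cos(t)])*15; dd=p-prev;prev=p
    print(round(t,3),[round(-dd[1],2),round(-dd[0],2)])
E
```

```text
t 21.475 v-frame tcp mm 120.16 -1.34 236.53 F v 0.34 -1.06 4.59 M [0.05 0.05 0.  ] open 0.459 q [-0.39  0.2   1.67 -0.    1.27 -2.11]
-0.027 [np.float64(-0.12), np.float64(1.49)]
0.073 [np.float64(0.03), np.float64(1.5)]
0.173 [np.float64(0.18), np.float64(1.49)]
0.273 [np.float64(0.33), np.float64(1.46)]
0.373 [np.float64(0.48), np.float64(1.42)]
0.473 [np.float64(0.62), np.float64(1.37)]
0.573 [np.float64(0.75), np.float64(1.3)]
0.673 [np.float64(0.87), np.float64(1.22)]
0.773 [np.float64(0.99), np.float64(1.12)]
0.873 [np.float64(1.1), np.float64(1.02)]
0.973 [np.float64(1.2), np.float64(0.9)]
1.073 [np.float64(1.28), np.float64(0.78)]
1.173 [np.float64(1.35), np.float64(0.65)]
1.273 [np.float64(1.41), np.float64(0.51)]
1.373 [np.float64(1.45), np.float64(0.37)]
1.473 [np.float64(1.48), np.float64(0.22)]
1.57 [np.float64(1.45), np.float64(0.07)]
```

The knob is pinched (opening about 39 mm). I carry it round the arc in parts.

Emit:
{"fn": "servo_tool", "kwargs": {
  "targets": [
    [-0.06, 0.75, 0, 0, 0, 0, 3],
    [-0.06, 0.75, 0, 0, 0, 0, 3],
    [0.03, 1.5, 0, 0, 0, 0, 3],
    [0.18, 1.5, 0, 0, 0, 0, 3],
    [0.33, 1.46, 0, 0, 0, 0, 3],
    [0.48, 1.42, 0, 0, 0, 0, 3],
    [0.62, 1.37, 0, 0, 0, 0, 3],
    [0, 0, 0, 0, 0, 0, 3]
  ]
}}

```text
time_s: 22.48
tcp_pos: [0.5345, -0.1598, 0.2232]
tcp_rot: [0.537, -0.461, -0.533, -0.464]
contact_force: [0.1, 1.9, 8.9]
opening: 0.46
```

```bash
python3 - <<'E'
from h import *
o=inv();x,z=((o['tcp_pos'][:2]-O)@EX-.1)*1000,o['tcp_pos'][2]*1000+18.7-105;print('r',np.hypot(x,z),'th',np.arctan2(-x,z))
E
```

```text
t 22.475 v-frame tcp mm 33.72 -1.29 223.24 F v 0.41 1.89 8.88 M [ 0.37 -0.46 -0.04] open 0.46 q [-0.47  0.03  1.88  0.    1.22 -2.19]
r 152.1374761216111 th 0.4507664775957823
```

Emit:
{"fn": "servo_tool", "kwargs": {
  "targets": [
    [0.75, 1.3, 0, 0, 0, 0, 3],
    [0.87, 1.22, 0, 0, 0, 0, 3],
    [1, 1.12, 0, 0, 0, 0, 3],
    [1.1, 1.02, 0, 0, 0, 0, 3],
    [1.2, 0.9, 0, 0, 0, 0, 3],
    [1.28, 0.78, 0, 0, 0, 0, 3],
    [1.35, 0.65, 0, 0, 0, 0, 3],
    [0, 0, 0, 0, 0, 0, 3]
  ]
}}

```text
time_s: 23.48
tcp_pos: [0.4626, -0.1703, 0.1451]
tcp_rot: [-0.535, 0.463, 0.535, 0.461]
contact_force: [-6.3, -0.8, 6.9]
opening: 0.459
```

```bash
python3 - <<'E'
from h import *
o=inv();x,z=((o['tcp_pos'][:2]-O)@EX-.1)*1000,o['tcp_pos'][2]*1000+18.7-105;print('r',np.hypot(x,z),'th',np.arctan2(-x,z))
E
```

```text
t 23.475 v-frame tcp mm -38.98 -1.19 145.1 F v -6.37 0.16 6.89 M [0.08 0.36 0.16] open 0.459 q [-0.56 -0.03  2.09 -0.    1.08 -2.27]
r 150.91161203529086 th 1.1705359285902963
```

Emit:
{"fn": "servo_tool", "kwargs": {
  "targets": [
    [0.7, 0.27, 0, 0, 0, 0, 3],
    [0.7, 0.24, 0, 0, 0, 0, 3],
    [0.72, 0.2, 0, 0, 0, 0, 3],
    [0.73, 0.17, 0, 0, 0, 0, 3],
    [0.5, 0.1, 0, 0, 0, 0, 3],
    [0.4, 0.05, 0, 0, 0, 0, 3],
    [0, 0, 0, 0, 0, 0, 3]
  ]
}}

```text
time_s: 24.35
tcp_pos: [0.453, -0.1717, 0.1079]
tcp_rot: [-0.535, 0.463, 0.535, 0.462]
contact_force: [-5.2, 0.3, 7.6]
opening: 0.462
```

```bash
python3 - <<'E'
from h import *
o=inv();x,z=((o['tcp_pos'][:2]-O)@EX-.1)*1000,o['tcp_pos'][2]*1000+18.7-105;print('r',np.hypot(x,z),'th',np.arctan2(-x,z))
E
```

```text
t 24.35 v-frame tcp mm -48.67 -1.2 107.91 F v -5.15 1.02 7.59 M [ 0.    0.26 -0.1 ] open 0.462 q [-0.57  0.01  2.13 -0.    1.   -2.29]
r 150.2340047740386 th 1.4264842410212957
```

Emit:
{"fn": "servo_tool", "kwargs": {
  "targets": [
    [0.5, 0.05, 0, 0, 0, 0, 3],
    [0.5, 0.05, 0, 0, 0, 0, 3],
    [0.4, 0, 0, 0, 0, 0, 3],
    [0.3, 0, 0, 0, 0, 0, 3],
    [0.2, 0, 0, 0, 0, 0, 3],
    [0, 0, 0, 0, 0, 0, 3]
  ]
}}

```text
time_s: 25.1
tcp_pos: [0.4516, -0.1719, 0.0887]
tcp_rot: [-0.534, 0.463, 0.535, 0.462]
contact_force: [-7.1, -1.1, 8.1]
opening: 0.459
```

```bash
python3 - <<'E'
from h import *
o=inv();x,z=((o['tcp_pos'][:2]-O)@EX-.1)*1000,o['tcp_pos'][2]*1000+18.7-105;print('r',np.hypot(x,z),'th',np.arctan2(-x,z))
c=snap('wrist','w8');P=cloud(c);im=c['image'].astype(int);d=P[...,:2]-O;a=d@EX;b=d@EY;Z=P[...,2]
k=(im[...,2]>110)&(im[...,1]<70)&(im[...,0]<80)&(Z>.08)&(np.hypot(a,b)<.15);print('knob ztop',k.sum(),np.percentile(Z[k],[50,95,99]) if k.any() else 0)
for s in np.arange(-.03,.09,.015):
    k=(abs(b)<.004)&(abs(a-s)<.006)&(Z>.08)&(Z<.15)
    if k.sum()>3:print(round(s,3),k.sum(),np.percentile(Z[k],[50,90]).round(4))
cv2.imwrite('pics/w8v.png',c['image'])
E
```

```text
t 25.1 v-frame tcp mm -50.14 -1.18 88.68 F v -7.23 -0.08 8.07 M [-0.13  0.42 -0.17] open 0.459 q [-0.57  0.04  2.15 -0.    0.96 -2.29]
r 150.16209160435187 th 1.5549776443152297
knob ztop 7274 [0.12887886 0.13122736 0.13173787]
-0.03 425 [0.1209 0.1216]
```

View pics/w8v.png

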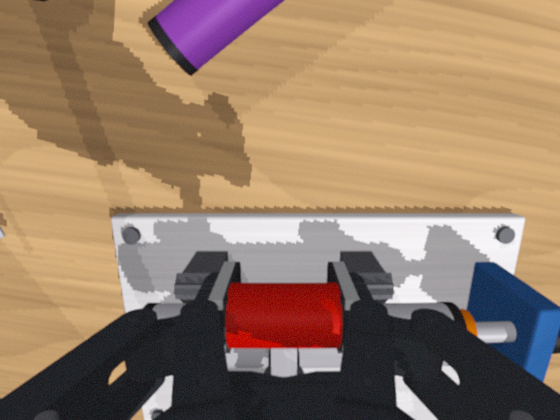

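The wrist view shows the knob (285,315) higher in the pads than planned. Its top is at 131 mm, so θ is about 1.475 and the bar has slipped about 12 mm. I'll release it and press it level from above with shut fingertips; level means tip height 117 mm.

Emit:
{"fn": "servo_tool", "kwargs": {
  "targets": [
    [0, 0, 0, 0, 0, 0, 5],
    [0, 0, 0, 0, 0, 0, 6.5],
    [0, 0, 0, 0, 0, 0, 6.5],
    [-2, 0, 0, 0, 0, 0, 6.5],
    [-4, 0, 0, 0, 0, 0, 6.5],
    [-1, 0, 0, 0, 0, 0, 4],
    [0, 0, 0, 0, 0, 0, 1],
    [0, 0, 0, 0, 0, 0, 0],
    [0, 0, 0, 0, 0, 0, 0],
    [0, 0, 0, 0, 0, 0, 0]
  ]
}}

```text
time_s: 26.4
tcp_pos: [0.4522, -0.1712, 0.1572]
tcp_rot: [-0.534, 0.463, 0.536, 0.462]
contact_force: [0.9, -0.4, -0.5]
opening: 0.003
```

```bash
python3 - <<'E'
from h import *
o=inv()
c=snap('wrist','w9');P=cloud(c);im=c['image'].astype(int);d=P[...,:2]-O;a=d@EX;b=d@EY;Z=P[...,2]
k=(im[...,2]>110)&(im[...,1]<70)&(im[...,0]<80)&(Z>.08)&(np.hypot(a,b)<.15);print('knob',k.sum(),'z',np.percentile(Z[k],[50,95,99]),'x',np.percentile(a[k],[2,98]),'y',np.percentile(b[k],[2,98]))
E
```

```text
t 26.4 v-frame tcp mm -49.4 -0.63 157.2 F v 0.82 -0.53 -0.5 M [0.02 0.02 0.01] open 0.003 q [-0.57 -0.06  2.1  -0.    1.11 -2.29]
knob 2684 z [0.129213   0.13139666 0.13189632] x [-0.06294986 -0.04332761] y [-0.02070155  0.0169643 ]
```

Emit:
{"fn": "servo_tool", "kwargs": {
  "targets": [
    [1, 0, 0, 0, 0, 0, 0],
    [0.8, 0, 0, 0, 0, 0, 0],
    [0.5, 0, 0, 0, 0, 0, 0],
    [0.3, 0, 0, 0, 0, 0, 0],
    [0.3, 0, 0, 0, 0, 0, 0],
    [0.2, 0, 0, 0, 0, 0, 0],
    [0, 0, 0, 0, 0, 0, 0]
  ]
}}

```text
time_s: 27.32
tcp_pos: [0.4523, -0.1715, 0.1278]
tcp_rot: [-0.535, 0.463, 0.535, 0.462]
contact_force: [-3.4, 0.7, 3.3]
opening: 0.004
```

```bash
python3 -c "
from h import *;inv()"
```

```text
t 27.325 v-frame tcp mm -49.35 -0.98 127.75 F v -3.31 1.15 3.27 M [ 0.12  0.49 -0.06] open 0.004 q [-0.57 -0.02  2.12 -0.    1.04 -2.29]
```

Emit:
{"fn": "servo_tool", "kwargs": {
  "targets": [
    [0.1, 0, 0, 0, 0, 0, 0],
    [0.1, 0, 0, 0, 0, 0, 0],
    [0, 0, 0, 0, 0, 0, 0]
  ]
}}

```text
time_s: 27.7
tcp_pos: [0.4522, -0.1716, 0.1261]
tcp_rot: [-0.535, 0.463, 0.536, 0.462]
contact_force: [-5.4, 1.3, 7.1]
opening: 0.001
```

```bash
python3 - <<'E'
from h import *
o=inv()
c=snap('wrist','w10');P=cloud(c);im=c['image'].astype(int);d=P[...,:2]-O;a=d@EX;b=d@EY;Z=P[...,2]
k=(im[...,2]>110)&(im[...,1]<70)&(im[...,0]<80)&(Z>.08)&(np.hypot(a,b)<.15);print('knob',k.sum(),'z',np.percentile(Z[k],[2,50,95,99]),'x',np.percentile(a[k],[2,50,98]),'y',np.percentile(b[k],[2,98]))
A=np.c_[2*a[k],2*Z[k],np.ones(k.sum())];s=np.linalg.lstsq(A,a[k]**2+Z[k]**2,rcond=None)[0];print('circle x,z,r',s[0],s[1],np.sqrt(s[2]+s[0]**2+s[1]**2))
cv2.imwrite('pics/w10v.png',c['image'][150:])
E
```

```text
t 27.7 v-frame tcp mm -49.47 -1.04 126.05 F v -5.11 2.06 7.08 M [0.1  0.88 0.04] open 0.001 q [-0.57 -0.02  2.12 -0.    1.04 -2.29]
knob 2394 z [0.11311139 0.1220874  0.12577797 0.13189634] x [-0.06344559 -0.05971376 -0.04575833] y [-0.02091448  0.01745505]
circle x,z,r -0.056572516480539056 0.12246803920530387 0.006494285313302092
```

View pics/w10v.png

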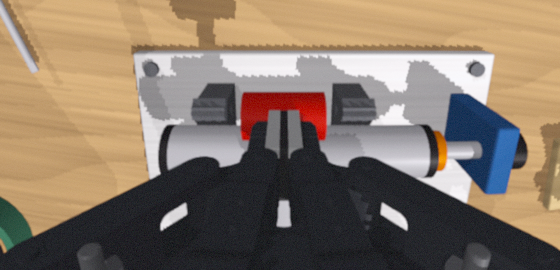

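The view shows the fingertips on the middle of the red bar (285,118), with the pole still against the buffer at (440,150). I keep pressing.

Emit:
{"fn": "servo_tool", "kwargs": {
  "targets": [
    [0.1, 0.05, 0, 0, 0, 0, 0],
    [0.1, 0.05, 0, 0, 0, 0, 0],
    [0.1, 0, 0, 0, 0, 0, 0],
    [0.1, 0, 0, 0, 0, 0, 0],
    [0, 0, 0, 0, 0, 0, 0]
  ]
}}

```text
time_s: 28.38
tcp_pos: [0.4517, -0.1717, 0.1225]
tcp_rot: [-0.535, 0.462, 0.535, 0.462]
contact_force: [-4.3, 2.1, 7.7]
opening: 0.003
```

Emit:
{"fn": "servo_tool", "kwargs": {
  "targets": [
    [0.1, 0, 0, 0, 0, 0, 0],
    [0.1, 0, 0, 0, 0, 0, 0],
    [0.1, 0, 0, 0, 0, 0, 0],
    [0, 0, 0, 0, 0, 0, 0]
  ]
}}

```text
time_s: 28.88
tcp_pos: [0.4515, -0.1717, 0.1196]
tcp_rot: [-0.535, 0.463, 0.535, 0.462]
contact_force: [-5.6, 0.1, 9.7]
opening: 0.002
```

```bash
python3 -c "
from h import *;inv()"
```

```text
t 28.875 v-frame tcp mm -50.23 -1.04 119.57 F v -5.47 0.95 9.65 M [0.34 0.98 0.03] open 0.002 q [-0.57 -0.01  2.13 -0.    1.03 -2.29]
```

Emit:
{"fn": "servo_tool", "kwargs": {
  "targets": [
    [0.1, 0, 0, 0, 0, 0, 0],
    [0.1, 0, 0, 0, 0, 0, 0],
    [0.1, 0, 0, 0, 0, 0, 0],
    [0, 0, 0, 0, 0, 0, 0],
    [0, 0, 0, 0, 0, 0, 0]
  ]
}}

```text
time_s: 29.5
tcp_pos: [0.4512, -0.1718, 0.1167]
tcp_rot: [-0.534, 0.463, 0.536, 0.462]
contact_force: [-6.1, 1.4, 10.3]
opening: 0.002
```

```bash
python3 -c "
from h import *;inv()"
```

```text
t 29.5 v-frame tcp mm -50.44 -1.05 116.67 F v -5.79 2.27 10.33 M [0.29 1.18 0.01] open 0.002 q [-0.57 -0.01  2.13 -0.    1.02 -2.29]
```

The tip height says level. I lift off and check with the cameras.

Emit:
{"fn": "servo_tool", "kwargs": {
  "targets": [
    [-0.3, 0, 0, 0, 0, 0, 0],
    [-1, 0, 0, 0, 0, 0, 0],
    [-3, 0, 0, 0, 0, 0, 0],
    [-5, 0, 0, 0, 0, 0, 0],
    [-5, 2, 0, 0, 0, 0, 0],
    [-2, 4, 0, 0, 0, 0, 0],
    [0, 0, 0, 0, 0, 0, 0],
    [0, 0, 0, 0, 0, 0, 0]
  ]
}}

```text
time_s: 30.5
tcp_pos: [0.3924, -0.1802, 0.2778]
tcp_rot: [0.535, -0.462, -0.535, -0.463]
contact_force: [0.1, -0.5, -0.4]
opening: -0.001
```

```bash
python3 - <<'E'
from h import *
o=inv();V=[]
for n in('wrist','scene'):
    c=snap(n,n+'11');P=cloud(c);im=c['image'].astype(int);d=P[...,:2]-O;a=d@EX;b=d@EY;Z=P[...,2]
    k=(im[...,2]>110)&(im[...,1]<70)&(im[...,0]<80)&(Z>.08)&(Z<.15)&(np.hypot(a,b)<.15);print(n,'knob',k.sum(),'z',np.percentile(Z[k],[50,95,99]),'x',np.percentile(a[k],[2,98]),'y',np.percentile(b[k],[2,98]))
    for s in np.arange(-.03,.1,.015):
        m=(abs(b+.001)<.005)&(abs(a-s)<.006)&(Z>.09)&(Z<.15)
        if m.sum()>2:print('  arm',round(s,3),m.sum(),np.percentile(Z[m],[50,90]).round(4))
    m=(abs(a)<.012)&(Z>.074)&(Z<.086)&(b>-.13)&(b<.125)&(abs(b)>.03);print('  pole',np.percentile(b[m],[0,2,98,100]).round(4),'ztop -/+',[np.percentile(Z[m&(s*b>0)],90).round(4) for s in(-1,1)])
    kk=(im[...,2]>140)&(im[...,1]>60)&(im[...,1]<170)&(im[...,0]<80)&(Z>.04)&(Z<.09)&(b>.07)&(b<.14);print('  orange',kk.sum(),np.percentile(b[kk],[2,98]).round(4))
    V.append(cv2.resize(c['image'] if n=='wrist' else c['image'][215:335,165:325],(400,300),interpolation=cv2.INTER_CUBIC))
cv2.imwrite('pics/v11.png',np.hstack(V))
E
```

```text
t 30.5 v-frame tcp mm -109.85 -0.8 277.79 F v 0.01 -0.46 -0.4 M [-0.   -0.01 -0.04] open -0.001 q [-0.67 -0.31  2.09  0.    1.37 -2.38]
wrist knob 690 z [0.1136273  0.11673966 0.11739403] x [-0.06391381 -0.04654682] y [-0.02038059  0.01653426]
  arm 0.06 40 [0.1081 0.1087]
  arm 0.075 76 [0.1083 0.109 ]
  arm 0.09 60 [0.1081 0.1094]
  pole [-0.0828 -0.0807  0.1009  0.1051] ztop -/+ [np.float64(0.0794), np.float64(0.0794)]
  orange 110 [0.0979 0.1046]
scene knob 113 z [0.11420496 0.11903507 0.11977319] x [-0.05730699 -0.03720566] y [-0.02160673  0.01767042]
  arm -0.03 11 [0.1081 0.1095]
  arm -0.015 13 [0.1087 0.1111]
  arm 0.0 17 [0.108  0.1097]
  arm 0.015 15 [0.108  0.1113]
  arm 0.03 15 [0.1075 0.1096]
  arm 0.045 21 [0.1074 0.1092]
  arm 0.06 17 [0.108  0.1114]
  arm 0.075 16 [0.1083 0.1107]
  arm 0.09 16 [0.1086 0.1111]
  pole [-0.0834 -0.0817  0.103   0.1077] ztop -/+ [np.float64(0.0807), np.float64(0.0809)]
  orange 7 [0.1012 0.1055]
```

View pics/v11.png

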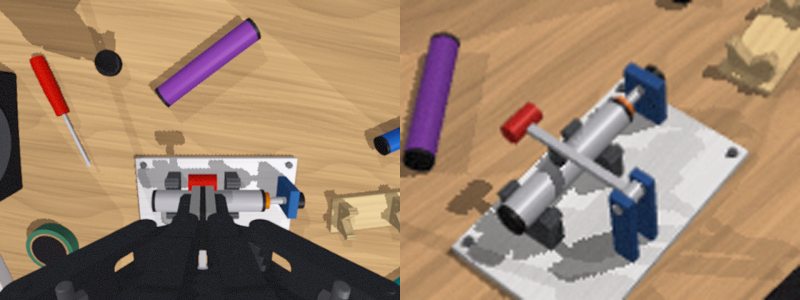

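Both views show the arm flat (its top at 108 mm over the whole length, knob top at 117 mm). The pole is seated at 80 mm against the orange buffer, and the robot is clear. I hand in.

```bash
python3 -c "
from cell import hand_in
print(hand_in())"
```

```text
the job is handed in; nothing more can be done
None
```

I handed the job in after about 30.5 s of robot time: the pole is in the Vs against the buffer, and the clamp is closed level. No verdict came back.

- **Pole:** I lifted it out of the rest and lowered it until the Vs carried its weight, about 27 mm short of the buffer. Then I let it go. It centred itself, with its top at 80.0 mm along the whole length.
- **Slide:** I pushed it from its rear end with the shut fingertips to 11.5 N. About 3 N of that was friction, so the buffer took roughly 8 N, or about 2 mm.
- **Clamp:** I pinched the knob and carried it round, but it slipped about 12 mm in the pads near the end. I let go and pressed the knob down from above with shut fingertips.

**Last checks:** The arm's top read about 108 mm over its length and the knob's top 117 mm, which means level (about 1.57 rad). The pole's top read about 80 mm at both ends. The two cameras differed by 1 to 4 mm, which is about their calibration accuracy or a little worse. The gripper was clear of everything, and I saw nothing else moved.

**Less certain:** After I backed off, the buffer seems to have sprung back a little. The camera suggests about 1 mm of compression is left rather than the full 2 mm. I did not measure the pad's force on the pole directly; I only inferred it from the arm being level and the 10 N press at the knob.

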